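# Hold the medic's case open

## Robot

A 6-joint arm with a two-finger parallel gripper is mounted at the origin on the work surface. World frame = base frame: x ahead of the robot, y to its left, z up, the work surface at z = 0. Lengths are in m, angles in degrees, forces in N, time in s.
With the tool pointing down it reaches from about 0.4 to 0.825 m from the base axis. Payload 7 kg.
Tool frame: the origin (TCP) lies at the very end of the fingers, on their centre line; the grasp point (between the pads) lies 19 mm behind it; x points along the fingers, z is the direction in which the jaws open and shut, and the axes are right-handed (so a half turn about x gives the same grasp; the last joint's range is limited). The gripper opens to 88 mm and grips with 3 to 60 N. Pads are 19 mm wide; open, the fingers measure 130 mm over their backs; the gripper's body (78 mm by 193 mm) begins 47 mm behind the grasp point.
Start: joints at [79.819, 20.546, 0.682, 0, -70.136, -16.507], TCP at [0.303, 0.603, 0.227] pointing down, gripper open.
Joint ranges: [-176.03, 176.03], [-82.01, 121.73], [-58.28, 71.71], [-173.87, 95.51], [-174.79, -0.11], [-173.66, 173.66]. Speed limits (degrees/s): [136.94, 136.94, 172.46, 180, 180, 180].

## Interface

Orientations are given as [roll, pitch, yaw] about the fixed x, y, z axes, in that order (R = Rz(yaw) Ry(pitch) Rx(roll)).
In Python, from plant import sensors, cams, workorder gives the robot as it stands. The module is installed in compiled form; this text tells all that it offers.
- The arm moves only by the shell command python3 -m handwheel 'ROWS' [OPENING] [FORCE]. ROWS is JSON, one flat list of numbers, 4 for each row, row after row: the shift along the tool's x, y, z in cm, then the turn about the tool's x in degrees. A call has exactly 10 rows; each row is the pose to reach, as a shift and turn from the pose commanded when the call began, along the tool's axes at that moment; what a row does not reach only later rows make up. A row lasts 1/8 s, in which the tool goes at most 62.5 mm and 10.7 degrees, less where a joint would pass 70% of its speed; a pose out of reach is approached as far as the arm can. A call with a gripper value outside its range is refused whole. OPENING is the finger opening in cm, from 0 to 8.76, set as the call begins (- or left out, the last holds). The fingers move at their own pace and stop on an object; FORCE is the grip in N (left out, the last holds). Time passes only in rows, so rows that repeat a pose let the fingers close, or fill a call up. It gives the time, the measured TCP pose, the force and the opening at its end, in the units of the state.
- sensors.get_state(): the state, without advancing time (a new reading comes with each control period).
- cams.capture(name): name is "side" or "top"; returns a dict with "image" (480x640x3 uint8, red, green, blue), "fov_y" (degrees; the focal length in pixels is half the picture's height over the tangent of half this angle, whatever the lens; pixels are square), "cx", "cy" (the principal point, pixels), "D" ([k1, k2, p1, p2, k3] as OpenCV has them; the pictures are not rectified), "xyz" and "rotation" of the camera in the world. Camera axes: x right, y down, z forward; pixel columns grow to the right and rows downward; lengths in m; the calibration is good to about 2 mm. A picture is of the moment at which its call begins. There is no depth.
- workorder.close_job(): hands the job in, once; it reports no verdict.
The state is a dict: "time_s": time; "joints": joint angles; "qd": joint speeds; "joint_torque": joint torques, N m; "tcp_pos": TCP position; "eef_rot": TCP orientation; "contact_force": force on the tool from outside, world axes, zero at the start; "moment": the same for the moment, N m; "gripper_width": finger opening in m.
Only numpy, scipy, OpenCV 4.12 (cv2) and the standard library are available. Lean on these libraries where they do the work, as an engineer would, in place of code of your own. Each camera call takes 0.05 s, during which the arm holds its last target.

## Task

Slide the bolt latch on the front of the medic's steel case all the way to its open end, away from the pull tab, while the lid is still shut. Then raise the lid to 45 degrees and finish holding it there, still and in the gripper's fingers, since it has no stay and falls shut when let go; leave everything else on the table where it is.

Things in the scene. Friction and masses are not known exactly. Their poses are not given: they have to be found in the camera images.
- case: medic's case, a beige sheet-steel box fixed to the table, 200 mm deep (its x) x 400 wide (its y) x 110 high, lid on top. Origin under its centre; front looks along its -x, roughly to the robot; z up. A steel ledge, its top 62 mm above the table, stands out 65 mm from the front, along y from 50 to 200 mm, and carries the latch
- lid (a joint): the lid's opening angle in rad: 0 shut, growing as the front edge rises (0.785 is 45 degrees), stop at 1.9. Free hinge along the case's far top rim; the lid (0.35 to 0.7 kg, 204 x 404 x 12 mm) falls shut when let go. While the latch is shut the lid cannot rise
- lid_hinge (a point): the middle of the hinge axis, at the case's far top rim: (100, 0, 110) mm in the case's frame; the axis runs along the case's y
- lid_tab (a point): where to take the pull tab: a flat steel tongue in the lid's plane at the middle of its front edge, 20 mm wide (case's y), 12 thick, standing out 48 from the edge. Point in mid-thickness, 30 mm out from the edge, 234 from the hinge axis along the lid and 6 above it: (-134, 0, 116) mm in the case's frame when shut. It moves with the lid; free space under it
- latch (a joint): the bolt latch's travel in m: 0 fully shut, 0.07 fully open at its stop; it slides along the case's +y, away from the pull tab, with about 1.5 N of friction and stays where it is left. It starts between 0 and 0.015
- latch_grip (a point): where to take the latch: an upright steel grip 16 mm (case's x) x 18 (case's y), its top 20 above this point. The point is on its axis at (-142, 100 + travel, 105) mm in the case's frame. 23 mm under it begins the grip's foot, 30 x 24 mm; from there the bolt, 14 mm wide, its top 24 mm under this point, runs towards the pull tab over a hook hanging from the lid
- tape: a roll of white tape lying flat, 72 mm across, 25 mm high; origin under its centre; leave it alone
- pilljar: a small amber jar, 48 mm across, 62 mm high; origin under its centre; leave it alone
- dressings: a cardboard carton, 60 x 100 x 50 mm high; origin under its centre; leave it alone
- bowl: a steel bowl, 110 mm across, 40 mm high; origin under its centre; leave it alone
- rub: a white bottle, 60 mm across, 150 mm high; origin under its centre; leave it alone
- oximeter: a finger oximeter, 34 x 60 x 29 mm high; origin under its centre; leave it alone
- hammer: a small hammer about 200 mm long lying on the table in front of the case; origin under its middle; leave it alone

How it is judged (in metres and radians):
On the way:
1. the latch is slid fully open while the lid is still shut (value of joint latch above 0.058 m and value of joint lid below 0.05 rad), for 0.2 s.
At the end, for the whole second after the job is handed in: The lid stands at 45 degrees, within 6 degrees (0.68 to 0.89 rad), at rest (under 0.1 rad/s), carried by the gripper's fingers (more than 0.5 N between them and the lid); the latch is within 12 mm of its open stop; none of the loose things has moved 30 mm or more (value of joint lid between 0.68 and 0.89 rad and velocity of joint lid between -0.1 and 0.1 rad/s and contact force between the fingers and lid above 0.5 N and value of joint latch above 0.058 m and distance of each of tape, pilljar, dressings, bowl, rub, oximeter, hammer from where it was at the start of the episode below 0.03 m); the arm keeps its last pose, push and grip.
It fails at once if a bystander is pushed 30 mm or more from its place (distance of any of tape, pilljar, dressings, bowl, rub, oximeter, hammer from where it was at the start of the episode above 0.03 m).
It also fails if it takes over 48 s, if anything falls off the work surface, if the arm or the gripper's body presses on something with over 40 N, if the wrist force passes 120 N, or if a joint passes its speed limit or range.

## Working session

There is one attempt and no reset: what is moved stays moved. The work goes in short steps, Python scripts to look and compute and a shell command to move; the robot and the scene stay as the last step left them, time stands still between calls to the robot, and variables do not carry over. Pictures are saved under pics/ and viewed, and the job is handed in when it is done.

```bash
ls; mkdir -p pics; python3 - <<'E'
from plant import sensors,cams
import cv2,json
print(sensors.get_state())
for n in("side","top"):
    c=cams.capture(n); cv2.imwrite(f"pics/{n}0.png",c["image"][:,:,::-1])
    print({k:v for k,v in c.items() if k!="image"})
E
```

```text
pics
{'time_s': 0.0, 'joints': array([ 7.98204687e+01,  2.05914127e+01,  6.32787145e-01, -2.02937286e-02,
       -7.01353928e+01, -1.65042294e+01]), 'qd': array([-0.03783201, -0.09995698,  0.02168363, -0.04222705,  0.07305514,
       -0.00694234]), 'joint_torque': array([ 1.01264664e-03, -5.82710230e+01,  2.93047392e+01,  6.99697226e+00,
        6.80483630e-03, -1.60551522e-04]), 'tcp_pos': array([0.30294947, 0.60264098, 0.2256149 ]), 'eef_rot': array([   5.03559456,   89.90406507, -111.65507757]), 'contact_force': array([ 0.4355961 ,  0.44583869, -0.48250402]), 'moment': array([-0.02073462,  0.00134869, -0.03057199]), 'gripper_width': 0.08743001478011529}
{'fov_y': 47.429295979385714, 'cx': 326.1523168996042, 'cy': 247.79144619573933, 'D': array([-0.00472284,  0.        ,  0.        ,  0.        ,  0.        ]), 'xyz': array([-0.1470807 , -0.43902882,  0.835373  ]), 'rotation': array([-132.55451707,    1.33728636,  -62.75860198])}
{'fov_y': 54.56578682520094, 'cx': 320.3283150847184, 'cy': 235.51022302204925, 'D': array([-0.05246433,  0.        ,  0.        ,  0.        ,  0.        ]), 'xyz': array([ 0.37291306, -0.0555807 ,  0.95138041]), 'rotation': array([-167.57905354,    0.24324047,  -86.30261541])}
```

View pics/side0.png

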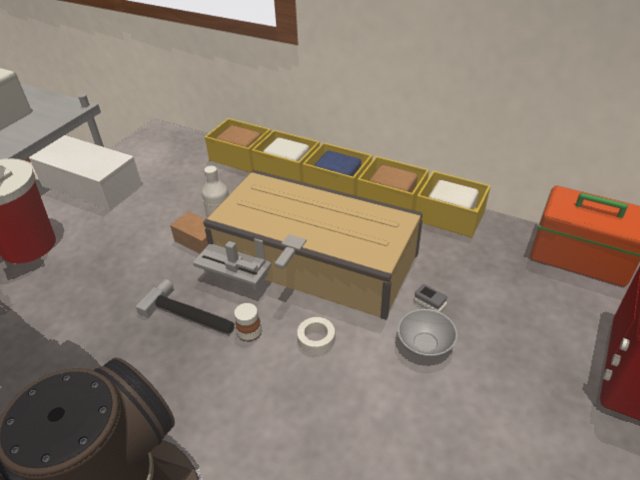

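View pics/top0.png

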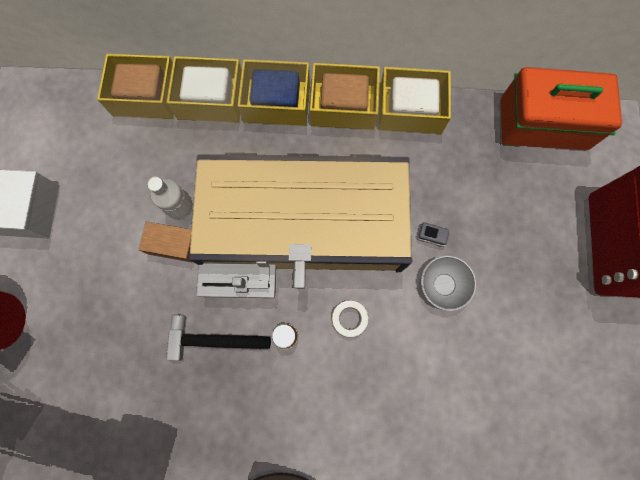

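The top view shows the case: lid corners around (196,158), (410,158), (410,262), (191,258), the tab end near (299,287), and the latch grip near (240,282). The hammer and jar lie in front. I'll enlarge these areas.

```bash
python3 - <<'E'
import cv2
t=cv2.imread("pics/top0.png");s=cv2.imread("pics/side0.png")
cv2.imwrite("pics/t1.png",cv2.resize(t[140:310,180:430],None,fx=3.2,fy=3.2,interpolation=cv2.INTER_CUBIC))
cv2.imwrite("pics/s1.png",cv2.resize(s[165:325,190:430],None,fx=3.3,fy=3.3,interpolation=cv2.INTER_CUBIC))
E
```

```text
(no output)
```

View pics/t1.png

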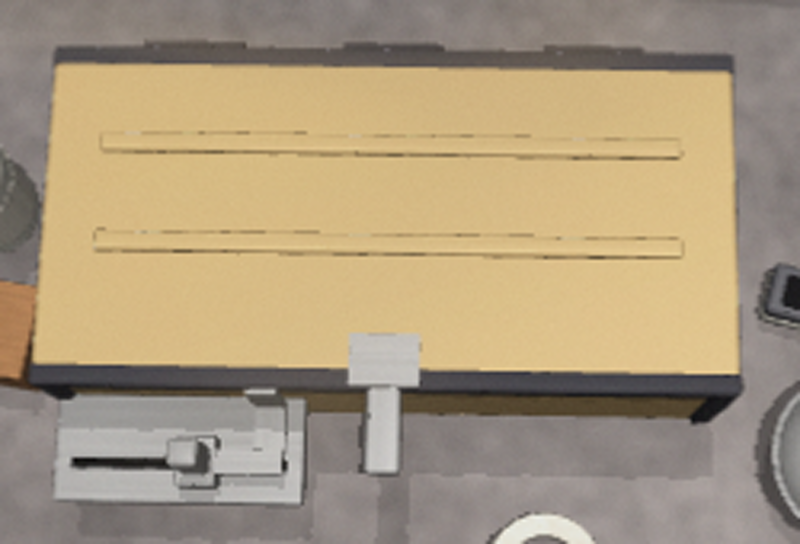

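View pics/s1.png

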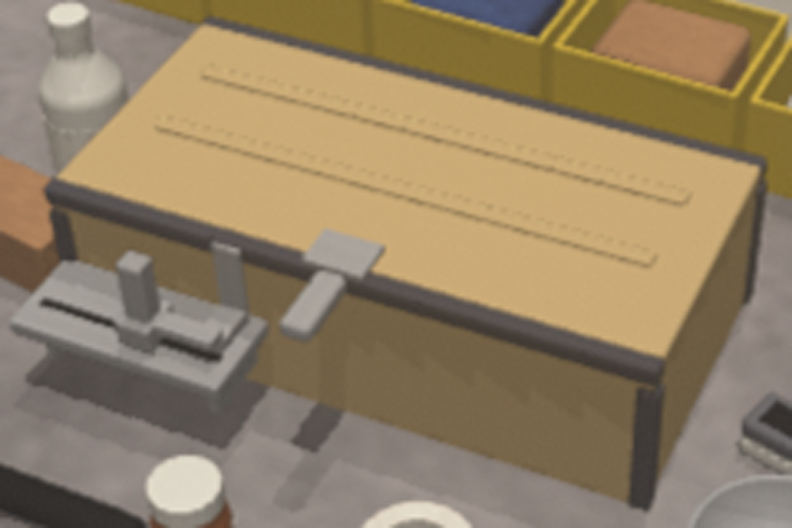

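```bash
cat > h.py <<'E'
import numpy as np,cv2
from scipy.spatial.transform import Rotation as R
CAL={"side":dict(f=240/np.tan(np.radians(47.429295979385714/2)),c=(326.152,247.791),k=-0.00472284,t=[-0.1470807,-0.43902882,0.835373],r=[-132.55451707,1.33728636,-62.75860198]),
"top":dict(f=240/np.tan(np.radians(54.56578682520094/2)),c=(320.328,235.510),k=-0.05246433,t=[0.37291306,-0.0555807,0.95138041],r=[-167.57905354,0.24324047,-86.30261541])}
def proj(n,P):
    c=CAL[n];Rm=R.from_euler('xyz',c["r"],degrees=True).as_matrix()
    K=np.array([[c["f"],0,c["c"][0]],[0,c["f"],c["c"][1]],[0,0,1]])
    rv=cv2.Rodrigues(Rm.T)[0];tv=-Rm.T@np.array(c["t"])
    return cv2.projectPoints(np.atleast_2d(np.array(P,float)),rv,tv,K,np.array([c["k"],0,0,0,0]))[0][:,0]
def case2w(p,P):
    x,y,yaw=p[:3];P=np.atleast_2d(P)
    return R.from_euler('z',yaw).apply(P)+[x,y,0]
E
cat > fit.py <<'E'
from h import *
from scipy.optimize import least_squares
T=lambda u,v:(180+(u+.5)/3.2-.5,140+(v+.5)/3.2-.5)
S=lambda u,v:(190+(u+.5)/3.3-.5,165+(v+.5)/3.3-.5)
obs=[("top",(-.152,.010,.122),T(364,470)),("top",(-.152,-.010,.122),T(399,471)),
("top",(-.104,.202,.122),T(30,368)),("top",(-.104,-.202,.122),T(742,380)),
("top",(.1,.202,.122),T(55,55)),("top",(.1,-.202,.122),T(734,66)),
("side",(-.152,.01,.122),S(281,324)),("side",(-.152,-.01,.122),S(310,335)),
("side",(-.104,-.202,.122),S(660,362)),("side",(-.104,.202,.122),S(50,183)),
("side",(-.1,-.2,0),S(638,505))]
G=[("top",(-.15,.091,.125),T(168,467)),("top",(-.134,.109,.125),T(170,438)),("top",(-.134,.091,.125),T(198,440)),
("side",(-.15,.109,.125),S(118,258)),("side",(-.15,.091,.125),S(139,267)),("side",(-.134,.091,.125),S(156,259)),("side",(-.134,.109,.125),S(136,250))]
G[0]=("top",(-.15,.109,.125),T(166,467))
def res(p,pr=False):
    o=[]
    for n,P,u in obs+G:
        P=np.array(P)
        if (n,tuple(P),u) in G: P=P+[0,p[3],0]
        d=proj(n,case2w(p,P))[0]-u;o.append(d)
        if pr:print(n,P,np.round(u),np.round(d,1))
    return np.ravel(o)
s=least_squares(res,[.55,-.05,0,.005],loss='soft_l1')
res(s.x,True);print(s.x,np.degrees(s.x[2]))
E
python3 fit.py
```

```text
top [-0.152  0.01   0.122] [293. 287.] [0.2 0.3]
top [-0.152 -0.01   0.122] [304. 287.] [0.4 0.1]
top [-0.104  0.202  0.122] [189. 255.] [-0.4  4.1]
top [-0.104 -0.202  0.122] [412. 258.] [0.2 3.3]
top [0.1   0.202 0.122] [197. 157.] [-0.1 -3.4]
top [ 0.1   -0.202  0.122] [409. 160.] [-0.5 -4.6]
side [-0.152  0.01   0.122] [275. 263.] [-0.5 -0.7]
side [-0.152 -0.01   0.122] [284. 266.] [ 0.1 -1.2]
side [-0.104 -0.202  0.122] [390. 274.] [-0.1  2.4]
side [-0.104  0.202  0.122] [205. 220.] [-1.7  1.6]
side [-0.1 -0.2  0. ] [383. 318.] [2.9 0.7]
top [-0.15        0.12024981  0.125     ] [232. 286.] [ 0.2 -1. ]
top [-0.134       0.12024981  0.125     ] [233. 277.] [-0.6 -0.9]
top [-0.134       0.10224981  0.125     ] [242. 277.] [ 0.7 -1.3]
side [-0.15        0.12024981  0.125     ] [225. 243.] [-0.6  2.1]
side [-0.15        0.10224981  0.125     ] [232. 246.] [1.  1.8]
side [-0.134       0.10224981  0.125     ] [237. 243.] [ 0.1 -0.8]
side [-0.134       0.12024981  0.125     ] [231. 240.] [-1.7 -0.5]
[ 0.61075326 -0.00099175  0.05079192  0.01124981] 2.9101624988063564
```

```bash
cat > rel.py <<'E'
from h import *
from plant import sensors
P0=(0.61075,-0.00099,0.05079)
def rel(casept,tipoff=.019):
    s=sensors.get_state();Rt=R.from_euler('xyz',s["eef_rot"],degrees=True)
    M=Rt.as_matrix()
    w=case2w(P0,np.array(casept))[0]-np.array([0,0,tipoff])
    d=Rt.inv().apply(w-s["tcp_pos"])*100
    cy=np.array([-np.sin(P0[2]),np.cos(P0[2]),0]);l=M.T@cy
    ang=np.degrees(np.arctan2(-l[1],l[2])) # turn about tool x so z->cy
    ang=(ang+90)%180-90
    print("t",s["time_s"],"tcp",s["tcp_pos"].round(4),"F",s["contact_force"].round(1),"w",round(s["gripper_width"],4),"\n target tcp",w.round(4),"shift cm",d.round(2),"turn",ang.round(1),"j6",s["joints"][5].round(1),"\n",M.round(3).tolist())
E
python3 - <<'E'
from rel import *
rel((-.142,.1112,.111))
rel((-.142,.1112,.20))
E
```

```text
t 0.1 tcp [0.303  0.6027 0.2257] F [-0.1 -0.4  0.3] w 0.0876 
 target tcp [0.4633 0.1029 0.092 ] shift cm [13.43 36.77 37.43] turn -29.6 j6 -16.5 
 [[-0.001, 0.893, -0.449], [-0.001, -0.449, -0.893], [-1.0, 0.0, 0.002]]
t 0.1 tcp [0.303  0.6027 0.2257] F [-0.1 -0.4  0.3] w 0.0876 
 target tcp [0.4633 0.1029 0.181 ] shift cm [ 4.53 36.77 37.45] turn -29.6 j6 -16.5 
 [[-0.001, 0.893, -0.449], [-0.001, -0.449, -0.893], [-1.0, 0.0, 0.002]]
```

```bash
python3 -m handwheel '[0,2,2,-3, 0,6,6,-6, 0,10,10,-9, 0,14.5,14.8,-12, 0,19,19.3,-15, 0,23.5,24,-18, 0,28,28.5,-21, 0,32,32.6,-24, 0,35,35.6,-27, 0,36.8,37.4,-29.6]' 4.6 10; python3 - <<'E'
from rel import *
import time
from plant import cams
for n in("side","top"):
    c=cams.capture(n); cv2.imwrite(f"pics/{n}1.png",c["image"][:,:,::-1])
rel((-.142,.1112,.111))
E
```

```text
time_s: 1.35
tcp_pos: [0.464, 0.1014, 0.2265]
eef_rot: [-69.1, 90.0, -156.2]
contact_force: [0.2, 0.1, -0.5]
gripper_width: 0.0458
t 1.45 tcp [0.4641 0.1015 0.2263] F [-0.1  0.7  0.4] w 0.0457 
 target tcp [0.4633 0.1029 0.092 ] shift cm [13.43 -0.06 -0.15] turn -0.1 j6 56.7 
 [[-0.001, 0.999, 0.049], [-0.0, 0.049, -0.999], [-1.0, -0.001, 0.0]]
```

```bash
python3 -m handwheel '[1,0,-0.1,0, 3,0,-0.1,0, 5,0,-0.1,0, 7,0,-0.1,0, 8,0,-0.1,0, 8.5,0,-0.1,0, 8.5,0,-0.1,0, 8.5,0,-0.1,0, 8.5,0,-0.1,0, 8.5,0,-0.1,0]'; python3 - <<'E'
from rel import *
from plant import cams
for n in("side","top"):
    c=cams.capture(n); im=np.ascontiguousarray(c["image"][:,:,::-1])
    o=(190,140) if n=="top" else (180,130)
    cv2.imwrite(f"pics/{n}2.png",cv2.resize(im[o[1]:o[1]+200,o[0]-40:o[0]+210],None,fx=3,fy=3,interpolation=cv2.INTER_CUBIC))
rel((-.142,.1112,.111))
E
```

```text
time_s: 2.7
tcp_pos: [0.4641, 0.1046, 0.1419]
eef_rot: [118.6, 90.0, 31.5]
contact_force: [0.7, -0.5, -1.3]
gripper_width: 0.0466
t 2.8 tcp [0.464  0.1046 0.1417] F [-0.7 -0.4  0. ] w 0.0458 
 target tcp [0.4633 0.1029 0.092 ] shift cm [ 4.97 -0.08  0.17] turn -0.0 j6 56.4 
 [[0.0, 0.999, 0.051], [0.0, 0.051, -0.999], [-1.0, 0.0, -0.0]]
```

View pics/side2.png

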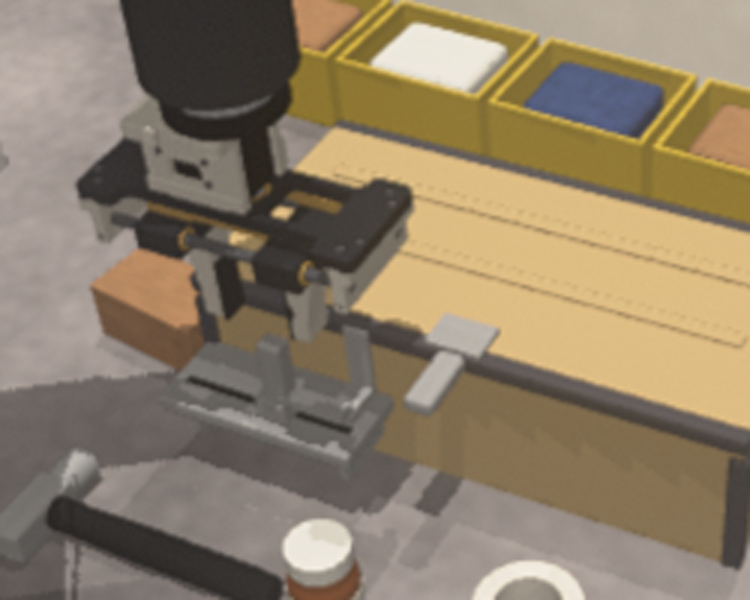

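View pics/top2.png

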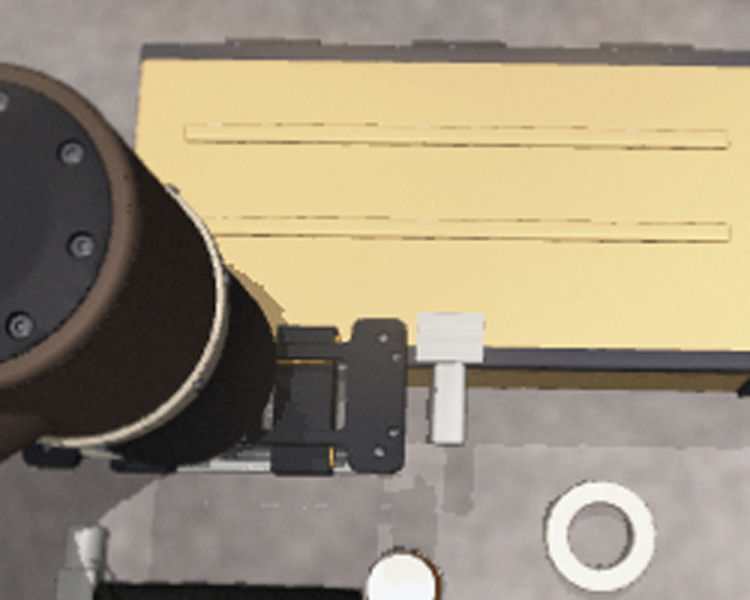

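The side view shows the two fingers straddling the upright grip (grip top around crop (272,345)), with nothing else below them. I'll descend the last 5 cm and close.

```bash
python3 -m handwheel '[0.8,0,0.1,0, 1.8,0,0.15,0, 2.8,0,0.15,0, 3.8,0,0.15,0, 4.5,0,0.15,0, 4.9,0,0.15,0, 4.9,0,0.15,0, 4.9,0,0.15,0, 4.9,0,0.15,0, 4.9,0,0.15,0]'; python3 -m handwheel '[0,0,0,0,0,0,0,0,0,0,0,0,0,0,0,0,0,0,0,0,0,0,0,0,0,0,0,0,0,0,0,0,0,0,0,0,0,0,0,0]' 1.0 10; python3 - <<'E'
from rel import *
rel((-.142,.1112,.111))
E
```

```text
time_s: 4.05
tcp_pos: [0.4641, 0.1032, 0.0928]
eef_rot: [121.3, 90.0, 34.2]
contact_force: [-0.5, -0.3, -0.3]
gripper_width: 0.0458
time_s: 5.3
tcp_pos: [0.464, 0.1032, 0.0926]
eef_rot: [153.5, 90.0, 66.4]
contact_force: [-0.5, 2.0, 1.0]
gripper_width: 0.0177
t 5.3 tcp [0.464  0.1032 0.0926] F [-0.5  2.   1. ] w 0.0177 
 target tcp [0.4633 0.1029 0.092 ] shift cm [ 0.06 -0.08  0.03] turn -0.0 j6 56.6 
 [[0.0, 0.999, 0.051], [0.0, 0.051, -0.999], [-1.0, 0.0, -0.0]]
```

```bash
python3 -m handwheel '[0,0,-0.4,0, 0,0,-1.2,0, 0,0,-2,0, 0,0,-2.8,0, 0,0,-3.6,0, 0,0,-4.4,0, 0,0,-5.0,0, 0,0,-5.4,0, 0,0,-5.6,0, 0,0,-5.6,0]'; python3 - <<'E'
from rel import *
rel((-.142,.17,.111))
E
```

```text
time_s: 6.55
tcp_pos: [0.4613, 0.1595, 0.0926]
eef_rot: [148.5, 90.0, 61.4]
contact_force: [1.1, 0.5, -0.9]
gripper_width: 0.0181
t 6.55 tcp [0.4613 0.1595 0.0926] F [ 1.1  0.5 -0.9] w 0.0181 
 target tcp [0.4603 0.1616 0.092 ] shift cm [ 0.06 -0.09 -0.22] turn 0.0 j6 50.7 
 [[0.0, 0.999, 0.051], [0.001, 0.051, -0.999], [-1.0, 0.0, -0.001]]
```

Moving further in small steps to feel the stop.

```bash
python3 -m handwheel '[0,0,-0.05,0, 0,0,-0.1,0, 0,0,-0.15,0, 0,0,-0.2,0, 0,0,-0.2,0, 0,0,-0.25,0, 0,0,-0.25,0, 0,0,-0.3,0, 0,0,-0.3,0, 0,0,-0.3,0]'; python3 - <<'E'
from rel import *
rel((-.142,.17,.111))
E
```

```text
time_s: 7.8
tcp_pos: [0.4611, 0.1621, 0.0926]
eef_rot: [126.1, 90.0, 39.0]
contact_force: [4.6, -0.6, -2.2]
gripper_width: 0.0177
t 7.8 tcp [0.4611 0.1621 0.0926] F [ 4.6 -0.6 -2.2] w 0.0177 
 target tcp [0.4603 0.1616 0.092 ] shift cm [ 0.06 -0.08  0.05] turn 0.0 j6 50.4 
 [[0.0, 0.999, 0.051], [0.0, 0.051, -0.999], [-1.0, 0.0, -0.0]]
```

```bash
python3 -m handwheel '[0,0,-0.05,0, 0,0,-0.1,0, 0,0,-0.15,0, 0,0,-0.2,0, 0,0,-0.25,0, 0,0,-0.3,0, 0,0,-0.3,0, 0,0,-0.3,0, 0,0,-0.3,0, 0,0,-0.3,0]'; python3 - <<'E'
from rel import *
rel((-.142,.17,.111))
E
```

```text
time_s: 9.05
tcp_pos: [0.4608, 0.1629, 0.0926]
eef_rot: [-14.9, 89.8, -102.0]
contact_force: [10.3, -11.8, -1.5]
gripper_width: 0.0179
t 9.05 tcp [0.4608 0.1629 0.0926] F [ 10.3 -11.8  -1.5] w 0.0179 
 target tcp [0.4603 0.1616 0.092 ] shift cm [ 0.06 -0.06  0.12] turn 0.0 j6 50.1 
 [[-0.001, 0.999, 0.051], [-0.003, 0.051, -0.999], [-1.0, -0.001, 0.003]]
```

The stop was felt (about 12 N against the slide), so the latch is fully open. Now I'll release it and go up.

```bash
python3 -m handwheel '[0,0,0.2,0, 0,0,0.3,0, 0,0,0.3,0, 0,0,0.3,0, -0.6,0,0.3,0, -1.8,0,0.3,0, -3.2,0,0.3,0, -4.8,0,0.3,0, -6.4,0,0.3,0, -7,0,0.3,0]' 4.6 10; python3 - <<'E'
from rel import *
from plant import cams
for n in("side","top"):
    c=cams.capture(n); im=np.ascontiguousarray(c["image"][:,:,::-1])
    o=(190,140) if n=="top" else (180,130)
    cv2.imwrite(f"pics/{n}3.png",cv2.resize(im[o[1]:o[1]+200,o[0]-40:o[0]+210],None,fx=3,fy=3,interpolation=cv2.INTER_CUBIC))
rel((-.136,0,.116))
E
```

```text
time_s: 10.3
tcp_pos: [0.4616, 0.1625, 0.1644]
eef_rot: [126.1, 89.8, 39.0]
contact_force: [-0.1, 0.4, -1.4]
gripper_width: 0.0459
t 10.4 tcp [0.4613 0.1623 0.1636] F [-0.2  0.1 -0. ] w 0.0461 
 target tcp [ 0.4749 -0.0079  0.097 ] shift cm [ 6.64  0.48 17.08] turn 0.0 j6 50.4 
 [[0.001, 0.999, 0.051], [0.001, 0.051, -0.999], [-1.0, 0.001, -0.001]]
```

View pics/side3.png

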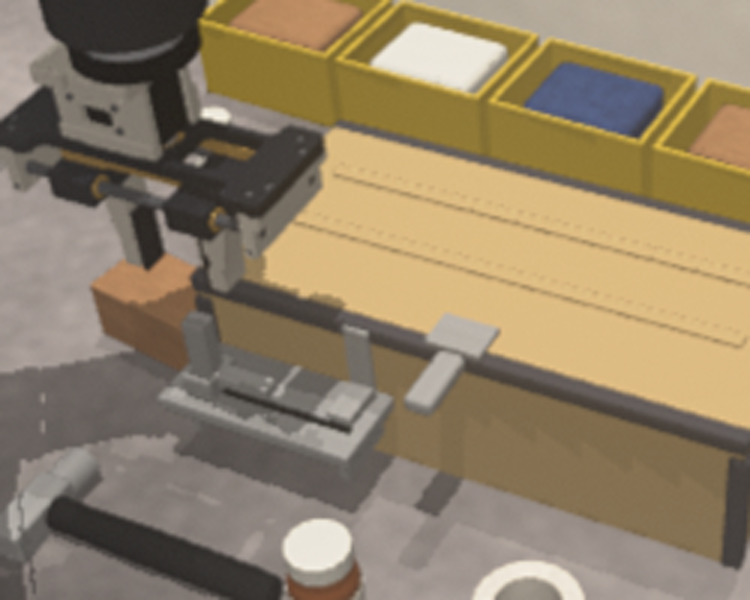

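The side view shows the latch grip at the far end of the ledge, around crop (200,340), with the bolt clear of the hook. Next I'll move over the tab.

```bash
python3 -m handwheel '[0,0.1,1,0, 0,0.2,3,0, 0,0.3,5.5,0, 0,0.4,8,0, 0,0.5,10.5,0, 0,0.5,13,0, 0,0.5,15,0, 0,0.5,16.5,0, 0,0.5,17.1,0, 0,0.5,17.1,0]'; python3 - <<'E'
from rel import *
from plant import cams
for n in("side","top"):
    c=cams.capture(n); im=np.ascontiguousarray(c["image"][:,:,::-1])
    o=(190,140) if n=="top" else (180,130)
    cv2.imwrite(f"pics/{n}4.png",cv2.resize(im[o[1]:o[1]+200,o[0]-40:o[0]+210],None,fx=3,fy=3,interpolation=cv2.INTER_CUBIC))
rel((-.136,0,.116))
E
```

```text
time_s: 11.65
tcp_pos: [0.4746, -0.0088, 0.1624]
eef_rot: [-79.7, 90.0, -166.8]
contact_force: [-0.2, 1.2, -0.9]
gripper_width: 0.046
t 11.75 tcp [ 0.4748 -0.0083  0.1626] F [-0.3 -0.5  0.7] w 0.046 
 target tcp [ 0.4749 -0.0079  0.097 ] shift cm [ 6.56  0.02 -0.03] turn 0.0 j6 70.1 
 [[0.0, 0.999, 0.051], [0.0, 0.051, -0.999], [-1.0, 0.0, -0.0]]
```

View pics/side4.png

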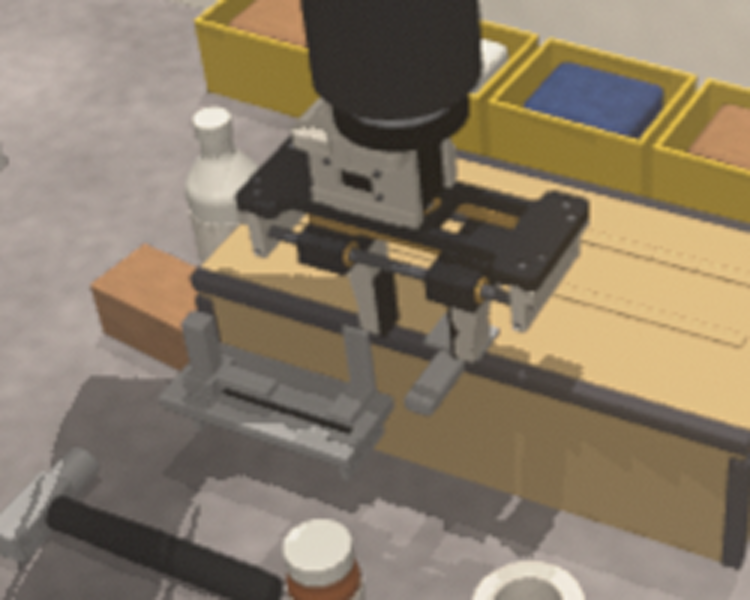

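The fingers straddle the tab tongue, which is around crop (435,385). I'll narrow the opening a little to stay clear of the hook, descend and grip.

```bash
python3 -m handwheel '[0.4,0,0,0, 1.2,0,0,0, 2.2,0,0,0, 3.2,0,0,0, 4.2,0,0,0, 5.2,0,0,0, 6,0,0,0, 6.5,0,0,0, 6.5,0,0,0, 6.5,0,0,0]' 3.8 25; python3 -m handwheel '[0,0,0,0,0,0,0,0,0,0,0,0,0,0,0,0,0,0,0,0,0,0,0,0,0,0,0,0,0,0,0,0,0,0,0,0,0,0,0,0]' 1.0 25; python3 - <<'E'
from rel import *
rel((-.136,0,.116))
E
```

```text
time_s: 13.0
tcp_pos: [0.4749, -0.0084, 0.0978]
eef_rot: [97.0, 90.0, 9.9]
contact_force: [0.3, 0.2, -1.3]
gripper_width: 0.0378
time_s: 14.25
tcp_pos: [0.4748, -0.0072, 0.0977]
eef_rot: [156.6, 89.9, 69.5]
contact_force: [-2.4, 8.6, 2.1]
gripper_width: 0.0197
t 14.25 tcp [ 0.4748 -0.0072  0.0977] F [-2.4  8.6  2.1] w 0.0197 
 target tcp [ 0.4749 -0.0079  0.097 ] shift cm [0.07 0.01 0.07] turn -0.0 j6 70.1 
 [[0.001, 0.999, 0.051], [0.002, 0.051, -0.999], [-1.0, 0.001, -0.002]]
```

```bash
python3 - <<'E'
import numpy as np
f=lambda t:np.array([-(.236*np.sin(t)+.0065*np.cos(t)),-.236*np.cos(t)+.0065*np.sin(t)])*100
for a,l in((0,[1,3,5,7.5,10,12.5,15,17.5,19,20]),(20,[21,23,25.5,28,31,34,37,40,43,45])):
    print([(d,(f(np.radians(d))-f(np.radians(a))).round(2).tolist()) for d in l])
E
```

```text
[(1, [-0.41, 0.01]), (3, [-1.23, 0.07]), (5, [-2.05, 0.15]), (7.5, [-3.07, 0.29]), (10, [-4.09, 0.47]), (12.5, [-5.09, 0.7]), (15, [-6.09, 0.97]), (17.5, [-7.07, 1.29]), (19, [-7.65, 1.5]), (20, [-8.03, 1.65])]
[(21, [-0.38, 0.15]), (23, [-1.14, 0.48]), (25.5, [-2.06, 0.93]), (28, [-2.97, 1.42]), (31, [-4.03, 2.06]), (34, [-5.05, 2.75]), (37, [-6.04, 3.5]), (40, [-6.99, 4.29]), (43, [-7.89, 5.14]), (45, [-8.46, 5.73])]
```

```bash
python3 -m handwheel '[-0.4,0,-0.08,0, -1.2,0.05,-0.08,0, -2.05,0.15,-0.08,0, -3.05,0.3,-0.08,0, -4.1,0.5,-0.08,0, -5.1,0.7,-0.08,0, -6.1,0.95,-0.08,0, -7.05,1.3,-0.08,0, -7.65,1.5,-0.08,0, -8.05,1.65,-0.08,0]'; python3 - <<'E'
from rel import *
from plant import cams
for n in("side",):
    c=cams.capture(n); im=np.ascontiguousarray(c["image"][:,:,::-1])
    cv2.imwrite(f"pics/{n}5.png",im)
rel((-.136,0,.116))
E
```

```text
time_s: 15.5
tcp_pos: [0.4911, -0.0064, 0.1784]
eef_rot: [167.5, 89.9, 80.4]
contact_force: [2.5, 4.4, -4.6]
gripper_width: 0.02
t 15.55 tcp [ 0.4913 -0.0064  0.1788] F [ 1.   4.8 -3.1] w 0.0199 
 target tcp [ 0.4749 -0.0079  0.097 ] shift cm [ 8.18 -1.65  0.08] turn -0.0 j6 70.7 
 [[0.0, 0.999, 0.051], [0.001, 0.051, -0.999], [-1.0, 0.0, -0.001]]
```

View pics/side5.png

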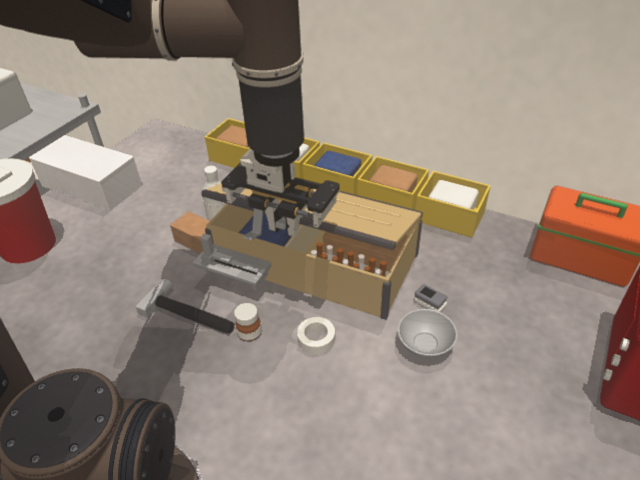

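The lid is up about 20° in the fingers and the loose objects haven't moved. I'll continue to 45°.

```bash
python3 -m handwheel '[-0.4,0.15,0,0, -1.15,0.5,0,0, -2.05,0.95,0,0, -2.95,1.4,0,0, -4.05,2.05,0,0, -5.05,2.75,0,0, -6.05,3.5,0,0, -7,4.3,0,0, -7.9,5.15,0,0, -8.45,5.75,0,0]'; python3 -m handwheel '[0,0,0,0,0,0,0,0,0,0,0,0,0,0,0,0,0,0,0,0,0,0,0,0,0,0,0,0,0,0,0,0,0,0,0,0,0,0,0,0]' ; python3 - <<'E'
from rel import *
from plant import cams
for n in("side","top"):
    c=cams.capture(n); im=np.ascontiguousarray(c["image"][:,:,::-1])
    cv2.imwrite(f"pics/{n}6.png",im)
rel((-.136,0,.116))
s=sensors.get_state()
g=R.from_euler('z',-P0[2]).apply(s["tcp_pos"]+[0,0,.019]-np.array([P0[0],P0[1],0]))-[.1,0,.11]
print(g,np.degrees(np.arctan2(g[2],-g[0])-np.arctan2(.0065,.236)),np.hypot(g[0],g[2]))
E
```

```text
time_s: 16.8
tcp_pos: [0.5478, -0.0037, 0.2628]
eef_rot: [-102.0, 89.9, 170.9]
contact_force: [-4.0, 5.6, -0.6]
gripper_width: 0.02
time_s: 18.05
tcp_pos: [0.5478, -0.0037, 0.2627]
eef_rot: [-109.0, 89.9, 163.9]
contact_force: [-2.7, 4.9, -0.5]
gripper_width: 0.0196
t 18.15 tcp [ 0.5478 -0.0037  0.2627] F [-2.3  5.6 -0.4] w 0.02 
 target tcp [ 0.4749 -0.0079  0.097 ] shift cm [16.58 -7.27  0.05] turn -0.0 j6 72.9 
 [[-0.001, 0.999, 0.051], [0.0, 0.051, -0.999], [-1.0, -0.001, -0.0]]
[-0.16302849  0.00044764  0.17171535] 44.90887274164903 0.23677932648470035
```

View pics/side6.png

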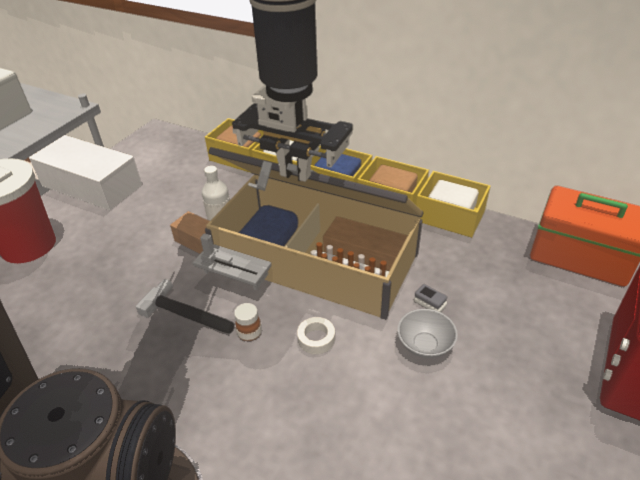

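View pics/top6.png

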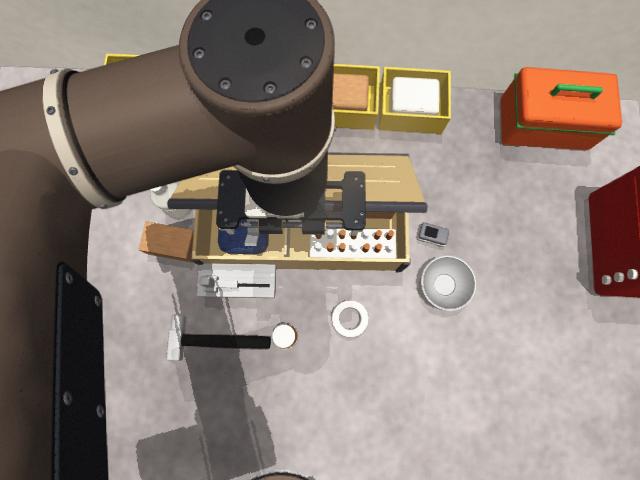

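Both views show the lid up in the fingers, the latch open, and the loose objects at their original pixels. I'll check the angle from the lid's front-edge corners in the top view, about (426,207) and (169,204).

```bash
python3 - <<'E'
from h import *
P0=(0.61075,-0.00099,0.05079)
for d in (38,41,45,49,52):
    t=np.radians(d);o=[]
    for y in(.202,-.202):
        for n in (.006,):
            P=(.1-.204*np.cos(t)+n*np.sin(t),y,.11+.204*np.sin(t)+n*np.cos(t))
            o+=[proj("top",case2w(P0,P))[0].round(1).tolist(),proj("side",case2w(P0,P))[0].round(1).tolist()]
    print(d,o)
for n in("top","side"):
    im=cv2.imread(f"pics/{n}6.png")
    x,y=(390,180) if n=="top" else (390,180)
    cv2.imwrite(f"pics/c_{n}.png",cv2.resize(im[y:y+60,x:x+60],None,fx=8,fy=8,interpolation=cv2.INTER_CUBIC))
E
```

```text
38 [[170.0, 217.2], [206.0, 161.3], [424.9, 220.3], [402.4, 211.0]]
41 [[168.8, 211.6], [207.3, 156.0], [425.8, 214.7], [404.0, 205.0]]
45 [[167.3, 203.7], [209.2, 149.0], [427.0, 206.7], [406.3, 197.1]]
49 [[165.9, 195.3], [211.4, 142.2], [428.1, 198.3], [408.6, 189.2]]
52 [[165.0, 188.8], [213.3, 137.2], [428.8, 191.8], [410.4, 183.5]]
```

View pics/c_top.png

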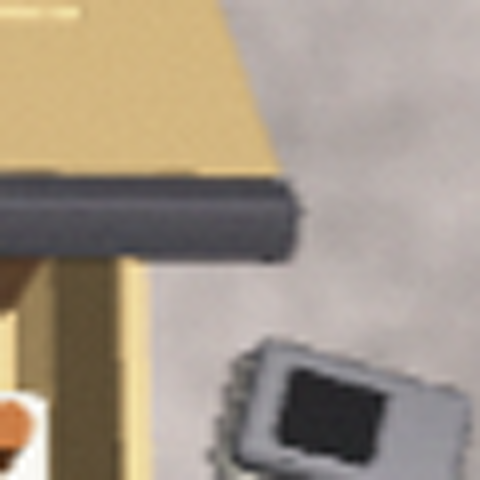

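View pics/c_side.png

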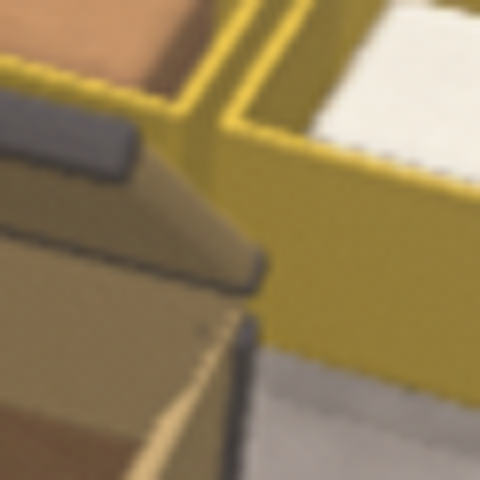

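Both corners match the 45° prediction: (427,207) in the top view and (406,198) in the side view.

```bash
python3 -c "
from plant import workorder
print(workorder.close_job())"
```

```text
the job is handed in; nothing more can be done
None
```

I slid the latch to its open stop with the lid shut, then gripped the pull tab and raised the lid. It is now held still at about 45°, and I handed the job in at about 18 s.

- **Latch:** I pushed until the stop pushed back with about 12 N. The pictures afterwards show the grip at the open end of its ledge.
- **Lid angle:** The arm's position gives 44.9°. The lid corner in both the top and side views also matches 45°.
- **Grip:** The fingers are set to 25 N and stand 20 mm apart on the 20 mm tab. The tool position did not change over the 1.25 s hold before hand-in.
- **Other objects:** I compared them by eye in the last pictures. The tape, dressings, bowl, jar, oximeter and hammer looked unmoved. The rub bottle also looks in place, though the arm partly hides it in the top view.
- **Small disagreement:** There was a sideways pull of about 5 N on the tool while gripping, because the grasp was about 1 mm off in y. I left it, as it is well within the limits. No check failed.

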